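Switch on the plug-in insect repeller at the socket block

TASK

Switch on the insect repeller that is plugged into the socket block: first press down the raised side of the wide master rocker so that it stays fully over, then likewise the narrow rocker in front of the outlet the repeller (the round device with a push button on top) is plugged into, and last press the push button on top of the repeller fully in and let it come back out. Do not switch on the other two narrow rockers, do not pick up or unplug anything, and leave the things standing around where they are.

Things in the scene. Friction and masses are not known exactly. Their poses are not given: they have to be found in the camera images.
- block: Grey socket block fixed to the shelf: 115 mm (its x) by 330 mm (its y), top 42 mm above the shelf. Origin: centre of underside, z up. Three outlets (recesses 41 mm wide, 10 mm deep) at x = +28, y = -125, -57, +11 mm each hold a white or clear plug-in; in front of each (x = -30 mm, same y) is its narrow rocker. Wide master rocker at x = 0, y = +108 mm.
- master (a joint): Wide white master rocker, 44 x 44 mm, hinged across its middle 45 mm above the shelf. V-shaped: off (0) its front half (block -x) slopes up, front end 8 mm above the hinge; on (0.36 rad, the stop) the front half lies level, 45 mm above the shelf. 3 to 5 N straight down on the raised half tips it; it stays where left.
- master_press (a point): Point to press on the wide master rocker: on the top face of its front half, 15 mm in front of the hinge, moving with it (about 50 mm above the shelf when off, 45 mm when on).
- repeller: White plug-in insect repeller in one of the three outlets (which one varies): round, 50 mm across at its widest, with a grey round push button (24 mm across) on top. Origin: centre of the underside of its foot, on the recess floor, 32 mm above the shelf; z up. It is loose in its recess and is not to be pulled out.
- dose (a joint): Push button on top of the repeller: 0 = out, 0.005 m = fully in; spring-loaded, about 0.8 N to start and 4 N fully in, comes back by itself.
- dose_top (a point): Centre of the push button's top face, 56 mm above the repeller's origin (88 mm above the shelf) when out; moves with it.
- charger: White rectangular plug-in charger, 44 x 36 mm, 30 mm high above its foot, in another outlet. Origin: centre of the underside of its foot, 32 mm above the shelf. Loose in its recess.
- nightlight: Clear low dome-shaped plug-in night light, 48 mm across, 21 mm high above its foot, in the remaining outlet. Origin: centre of the underside of its foot, 32 mm above the shelf. Loose in its recess.
- ice_tray: Steel ice cube tray 90 x 230 x 35 mm, on the shelf in front of the block. Origin: centre of its underside.
- jar: Glass clamp-top jar, 100 mm across, 158 mm high, behind the block. Origin: centre of its underside.
- colander: Round steel colander, 216 mm across (262 mm over its handles), 98 mm high, behind the block. Origin: centre of its underside.
- tea_glass: Small tea glass 60 mm across, 85 mm high, behind the block. Origin: centre of its underside.
- spoon: Steel spoon 140 mm long, lying in front of the block. Its x axis runs along it; origin on its underside.
- shaker: Salt shaker 42 mm across, 68 mm high, beyond the block's +y end. Origin: centre of its underside.
- rocker_a (a joint): Narrow white rocker of outlet a (block y = -125 mm), 24 mm wide (y), 36 mm long (x), hinged across its middle 45 mm above the shelf. V-shaped: off (0) its front half (block -x) slopes up, front end 6 mm above the hinge; on (0.36 rad, the stop) that half lies level. 3 to 4 N straight down on the raised half tips it; it stays where left.
- rocker_a_press (a point): Point to press on rocker a: on the top face of its front half, 13 mm in front of the hinge, moving with it (about 49 mm above the shelf when off, 45 mm when on).
- outlet_a (a point): Centre of the floor of outlet a's recess, 32 mm above the shelf.
- rocker_b (a joint): Narrow white rocker of outlet b (block y = -57 mm), 24 mm wide (y), 36 mm long (x), hinged across its middle 45 mm above the shelf. V-shaped: off (0) its front half (block -x) slopes up, front end 6 mm above the hinge; on (0.36 rad, the stop) that half lies level. 3 to 4 N straight down on the raised half tips it; it stays where left.
- rocker_b_press (a point): Point to press on rocker b: on the top face of its front half, 13 mm in front of the hinge, moving with it (about 49 mm above the shelf when off, 45 mm when on).
- outlet_b (a point): Centre of the floor of outlet b's recess, 32 mm above the shelf.
- rocker_c (a joint): Narrow white rocker of outlet c (block y = +11 mm), 24 mm wide (y), 36 mm long (x), hinged across its middle 45 mm above the shelf. V-shaped: off (0) its front half (block -x) slopes up, front end 6 mm above the hinge; on (0.36 rad, the stop) that half lies level. 3 to 4 N straight down on the raised half tips it; it stays where left.
- rocker_c_press (a point): Point to press on rocker c: on the top face of its front half, 13 mm in front of the hinge, moving with it (about 49 mm above the shelf when off, 45 mm when on).
- outlet_c (a point): Centre of the floor of outlet c's recess, 32 mm above the shelf.
There are look-alikes about, which are no part of the job. What is shaped like the charger but blue is not meant.

How it is judged (in metres and radians):
On the way, in this order (a step that is already met when the one before it is completed fails the run):
1. the wide master rocker is pressed fully over to on (value of joint master above 0.31 rad), for 0.1 s.
2. the narrow rocker of the repeller's outlet is pressed fully over to on (value of joint master above 0.31 rad and ((horizontal distance between repeller and outlet_a below 0.03 m and value of joint rocker_a above 0.31 rad) or (horizontal distance between repeller and outlet_b below 0.03 m and value of joint rocker_b above 0.31 rad) or (horizontal distance between repeller and outlet_c below 0.03 m and value of joint rocker_c above 0.31 rad))), for 0.1 s.
3. the push button on the repeller is pressed in while both rockers are on (all of step 2 and value of joint dose above 0.004 m), for 0.1 s.
At the end, for the whole second after the job is handed in: Master rocker and the rocker of the repeller's outlet on (over 0.31 of 0.36 rad), the other two rockers off (under 0.1 rad), the repeller's button out again (under 1.5 mm in), and all three plug-ins seated upright in their outlets (origin 28 to 36 mm above the shelf, tilt under 0.12 rad) (all of step 2 and (horizontal distance between repeller and outlet_a below 0.03 m or value of joint rocker_a below 0.1 rad) and (horizontal distance between repeller and outlet_b below 0.03 m or value of joint rocker_b below 0.1 rad) and (horizontal distance between repeller and outlet_c below 0.03 m or value of joint rocker_c below 0.1 rad) and value of joint dose below 0.0015 m and z of repeller in the frame of block between 0.028 and 0.036 m and angle between each of repeller, charger, nightlight's own z axis and vertical below 0.12 rad and z of charger in the frame of block between 0.028 and 0.036 m and z of nightlight in the frame of block between 0.028 and 0.036 m); the robot touches nothing.
It fails at once if a narrow rocker of another outlet is switched on ((value of joint rocker_a above 0.15 rad and not (horizontal distance between repeller and outlet_a below 0.03 m)) or (value of joint rocker_b above 0.15 rad and not (horizontal distance between repeller and outlet_b below 0.03 m)) or (value of joint rocker_c above 0.15 rad and not (horizontal distance between repeller and outlet_c below 0.03 m))).
It fails at once if a narrow rocker is switched on before the master rocker (value of joint any of rocker_a, rocker_b, rocker_c above 0.15 rad and value of joint master below 0.25 rad).
It fails at once if the repeller's button is pressed before both rockers are on (value of joint dose above 0.003 m and (value of joint master below 0.25 rad or not ((horizontal distance between repeller and outlet_a below 0.03 m and value of joint rocker_a above 0.31 rad) or (horizontal distance between repeller and outlet_b below 0.03 m and value of joint rocker_b above 0.31 rad) or (horizontal distance between repeller and outlet_c below 0.03 m and value of joint rocker_c above 0.31 rad)))).
It fails at once if a plug-in is lifted out of its outlet (z of any of repeller, charger, nightlight in the frame of block above 0.04 m).
It fails at once if something standing around is moved by more than 20 mm (distance of any of ice_tray, jar, colander, tea_glass, spoon, shaker from where it was at the start of the episode above 0.02 m).
It also fails if it takes over 48 s, if anything falls off the work surface, if the arm or the gripper's body presses on something with over 40 N, if the wrist force passes 120 N, or if a joint passes its speed limit or range.

ROBOT

A 6-joint arm with a two-finger parallel gripper is mounted at the origin on the work surface. World frame = base frame: x ahead of the robot, y to its left, z up, the work surface at z = 0. Lengths are in mm, angles in rad, forces in N, time in s.
With the tool pointing down it reaches from about 350 to 875 mm from the base axis. Payload 4.2 kg.
Tool frame: the origin (TCP) lies on the mounting face of the last link; the fingertips stand 173 mm ahead of it and the grasp point (between the pads) lies 155 mm ahead of it; z points along the fingers, y is the line along which they close (so a half turn about z gives the same grasp; the last joint's range is limited). The gripper opens to 85 mm and grips with 20 to 120 N. Pads are 22 mm wide; open, the fingers measure 114 mm over their backs; the gripper's body (76 mm by 85 mm) begins 54 mm behind the grasp point. The pads swing forward as they close: fully open they stand 13 mm farther back than shut.
Start: joints at [-0.93, 0.385, 0.008, 0, -1.194, -0.259], TCP at [232.884, -579.97, 404.712] pointing down, gripper open.
Joint ranges: [-3.14, 3.14], [-1.21, 2.06], [-1.07, 1.41], [-3.16, 2.05], [-2.99, -0.16], [-3.1, 3.1]. Speed limits (rad/s): [2.79, 2.79, 3.14, 3.14, 3.14, 3.14].

INTERFACE

Orientations are given as a unit quaternion [x, y, z, w].
In Python, from bench import arm gives the robot as it stands. The module is installed in compiled form; this text tells all that it offers.
- The arm moves only by the tool move_arm, never from a script. Its arguments are lists of equal length, an entry for each row: "fingers": the finger opening in mm, from 0 to 85.4; "travel": the shift along the tool's x, y, z in mm, a list of three; "dr": the turn, a rotation vector about the tool's x, y, z in rad, a list of three. A call has 1 to 10 rows; each row is the pose to reach, as a shift and turn from the pose commanded when the call began, along the tool's axes at that moment; what a row does not reach only later rows make up. A row lasts 1/10 s, in which the tool goes at most 50 mm and 8.59 degrees, less where a joint would pass 70% of its speed; a pose out of reach is approached as far as the arm can. A call with a gripper value outside its range is refused whole. The fingers move at their own pace and stop on an object; the grip force is fixed at half the most. Time passes only in rows, so rows that repeat a pose let the fingers close. It gives the time, the measured TCP pose, the force, the opening and the grip force at its end, in the units of the state.
- arm.read_state(): the state, without advancing time (a new reading comes with each control period).
- arm.get_image(name): name is "scene" or "top" or "wrist"; returns the picture (400x640x3 uint8, red, green, blue); there is no depth.
- arm.camera_model(name): a dict with "intrinsics" (3x3 intrinsics, pixels), "k1" (the pictures are not rectified: a ray, as slopes to the right and down, at radius r is drawn at 1 + k1 r^2 times it, then the intrinsics apply), "pose" (4x4, takes a point from camera to world coordinates). Camera axes: x right, y up, looking along -z (the intrinsics and any distortion apply to the point x, -y, -z); pixel columns grow to the right and rows downward; lengths in mm; the calibration is good to about 2 mm. A picture is of the moment at which its call begins: read the wrist's pose just before it. camera_model takes no time and is no camera call; for the wrist camera it gives the pose at the moment of the call.
- arm.job_done(): hands the job in; it is judged then, once.
The state is a dict: "clock": time; "joints": joint angles; "joint_vel": joint speeds; "joint_efforts": joint torques, N m; "position": TCP position; "ee_rot": TCP orientation; "contact_force": force on the tool from outside, world axes, zero at the start; "wrist_torque": the same for the moment, N m; "gripper_width": finger opening in mm; "grasp_force": force on a finger pad.
Only numpy, scipy, OpenCV 4.12 (cv2) and the standard library are available. Lean on these libraries where they do the work, as an engineer would, in place of code of your own. Each camera call takes 0.05 s, during which the arm holds its last target. There are 200 camera calls.

## Working session

There is one attempt and no reset: what is moved stays moved. The work goes in short steps, Python scripts to look and compute and a tool call to move; the robot and the scene stay as the last step left them, time stands still between calls to the robot, and variables do not carry over. Pictures are saved under pics/ and viewed, at most 10 in all, crops included, and the job is handed in when it is done.

Besides the shell and the picture viewer there is one more tool, called as a command line: name --argument value ..., lists and objects as JSON in quotes. move_arm: Moves the arm, as the interface text tells. Its arguments: {"type":"object","properties":{"fingers":{"type":"array","items":{"type":"number"}},"travel":{"type":"array","items":{"type":"array","items":{"type":"number"}}},"dr":{"type":"array","items":{"type":"array","items":{"type":"number"}}}},"required":["fingers","travel","dr"]}

```bash
mkdir -p pics; python3 - <<'E'
from bench import arm
import cv2, numpy as np
for n in ("scene","top"):
    im=arm.get_image(n)[:,:,::-1]; cv2.imwrite(f"pics/{n}0.png",im)
    m=arm.camera_model(n); print(n,np.round(m["intrinsics"],1).tolist(),m["k1"],np.round(m["pose"],3).tolist())
s=arm.read_state();print(s["clock"],s["position"],s["ee_rot"],s["contact_force"],s["gripper_width"])
E
```

```text
scene [[378.9, 0.0, 319.6], [0.0, 378.9, 202.0], [0.0, 0.0, 1.0]] 0.008805851507994282 [[0.705, -0.548, 0.45, 954.51], [0.709, 0.535, -0.46, -351.079], [0.012, 0.643, 0.766, 727.374], [0.0, 0.0, 0.0, 1.0]]
top [[468.9, 0.0, 321.6], [0.0, 468.9, 201.0], [0.0, 0.0, 1.0]] -0.1318903815055148 [[0.022, 0.993, -0.119, 459.064], [-1.0, 0.023, 0.008, 31.689], [0.01, 0.119, 0.993, 1163.003], [0.0, 0.0, 0.0, 1.0]]
0.1 [ 232.81778608 -579.79833149  403.7313784 ] [-1.89653616e-01  9.81850545e-01  9.73136162e-04 -2.58646486e-04] [-0.12262483  0.88350855 -0.36306653] 85.55627736171438
```

View pics/scene0.png

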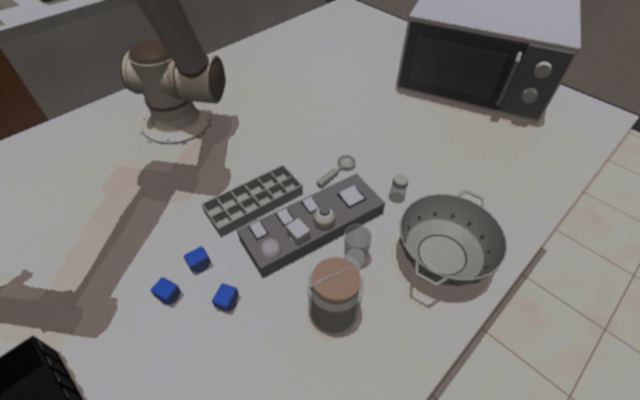

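View pics/top0.png

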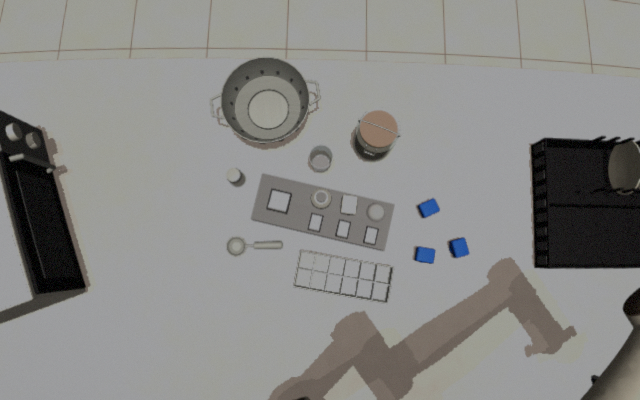

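Both pictures show the block with the master rocker at top (280,201), rockers at about (316,223), (343,229) and (371,235), and three plug-ins at (321,198), (349,205) and (376,212). The repeller candidates are the round plug-in with a button at (321,198), the charger at (349,205) and the dome night light at (376,212). The tea glass at (320,160) and the blue cubes aren't part of the job. I pick (321,198), in outlet c, and check it in a close crop.

```bash
python3 - <<'E'
import cv2
im=cv2.imread("pics/top0.png")[165:260,240:405]
cv2.imwrite("pics/top_c.png",cv2.resize(im,None,fx=4.8,fy=4.8,interpolation=cv2.INTER_CUBIC))
im=cv2.imread("pics/scene0.png")[165:280,230:395]
cv2.imwrite("pics/scene_c.png",cv2.resize(im,None,fx=4.8,fy=4.8,interpolation=cv2.INTER_CUBIC))
E
```

```text
(no output)
```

View pics/top_c.png

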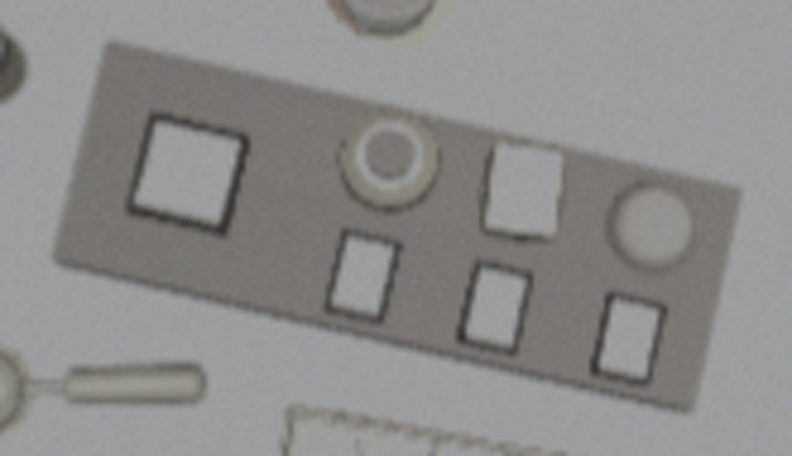

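View pics/scene_c.png

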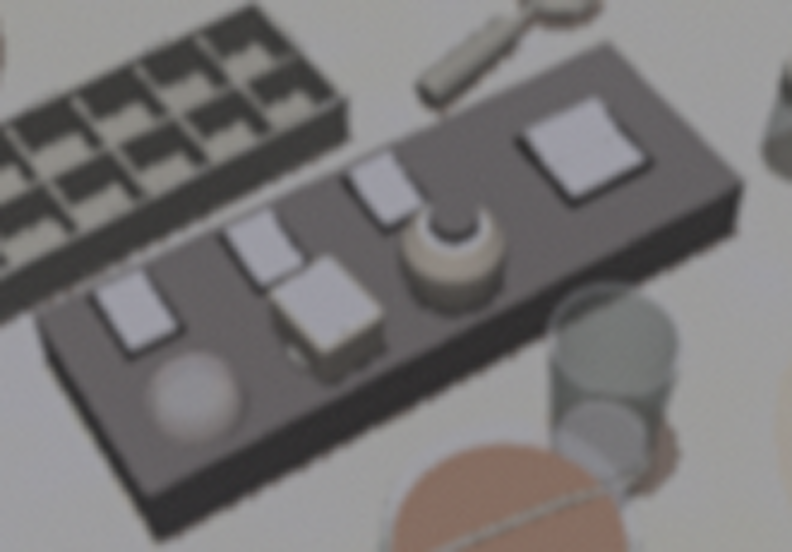

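The crop confirms it: the round white device with the grey button, crop (390,154), sits in outlet c nearest the master. Its rocker is at crop (363,276). The square charger and the clear dome are in b and a. Next I fit the block pose.

```bash
cat > h.py <<'E'
from bench import arm
import numpy as np
from scipy.optimize import least_squares
from scipy.spatial.transform import Rotation as R
def proj(n,P):
    m=arm.camera_model(n);T=np.linalg.inv(np.array(m["pose"]));p=P@T[:3,:3].T+T[:3,3]
    s=np.c_[p[:,0]/-p[:,2],-p[:,1]/-p[:,2]];s=s*(1+m["k1"]*(s**2).sum(1,keepdims=True))
    K=np.array(m["intrinsics"]);return s@K[:2,:2].T+K[:2,2]
def b2w(q,B): c,s=np.cos(q[2]),np.sin(q[2]);B=np.array(B,float);return np.c_[q[0]+c*B[:,0]-s*B[:,1],q[1]+s*B[:,0]+c*B[:,1],B[:,2]]
E
python3 - <<'E'
from h import *
top=[(109,42,57.5,165,42),(742,188,57.5,-165,42),(55,259,-57.5,165,42),(692,406,-57.5,-165,42),(188,175,0,108,42),(363,276,-30,11,42),(495,307,-30,-57,42),(628,338,-30,-125,42),(390,154,28,11,88)]
sc=[(607,42,-57.5,165,42),(742,185,57.5,165,42),(155,497,57.5,-165,42),(38,318,-57.5,-165,42)]
t=np.array(top,float);s=np.array(sc,float)
pt=np.array([240,165])+(t[:,:2]+.5)/4.8-.5; ps=np.array([230,165])+(s[:,:2]+.5)/4.8-.5
def f(q,w=(1,1)):
    return np.r_[w[0]*(proj("top",b2w(q,t[:,2:]))-pt).ravel(),w[1]*(proj("scene",b2w(q,s[:,2:]))-ps).ravel()]
for w in ((1,1),(1,0),(0,1)):
    r=least_squares(f,[560,60,-.2],args=(w,)); print(w,r.x.round(3),np.abs(r.fun).max().round(2))
    if w==(1,1): q=r.x
print(f(q).reshape(-1,2).round(1).tolist())
W=b2w(q,[[-15,108,50],[-43,11,49],[28,11,88],[-30,11,45]]);print(W.round(1).tolist())
np.save("q.npy",q)
st=arm.read_state();M=R.from_quat(st["ee_rot"]);print(M.as_matrix().round(4).tolist())
# yaw of tool y vs block x / y
ty=np.degrees(np.arctan2(*M.as_matrix()[:2,1][::-1]));print("tool y yaw",ty,"block yaw",np.degrees(q[2]))
tip=st["position"]+M.apply([0,0,173]);print("tip",tip)
print("delta tool",M.inv().apply(W-tip).round(1).tolist())
E
```

```text
(1, 1) [ 5.69896e+02  2.08350e+01 -2.03000e-01] 1.79
(1, 0) [ 5.68974e+02  2.02780e+01 -2.05000e-01] 0.83
(0, 1) [ 5.72003e+02  2.17180e+01 -2.01000e-01] 1.25
[[-0.9, -0.8], [-0.0, -0.9], [-1.0, -0.0], [0.5, 0.3], [-0.1, -0.4], [-0.2, -0.3], [0.0, -0.4], [-0.0, -0.5], [-0.2, -0.7], [-0.6, -0.6], [0.4, -1.1], [-1.8, 0.3], [-1.5, -0.7]]
[[577.0, 129.6, 50.0], [530.0, 40.3, 49.0], [599.5, 26.0, 88.0], [542.7, 37.7, 45.0]]
[[-0.9281, -0.3724, -0.0009], [-0.3724, 0.9281, 0.0018], [0.0001, 0.002, -1.0]]
tool y yaw 111.86514391944358 block yaw -11.649424962875107
tip [ 232.66606128 -579.48470981  230.73172921]
delta tool [[-583.7, 529.5, 181.7], [-506.8, 464.1, 182.6], [-566.0, 425.0, 143.5], [-517.6, 456.9, 186.6]]
```

move_arm --fingers '[0,0,0,0,0,0,0,0,0,0]' --travel '[[-30,28,4],[-60,55,8],[-90,82,12],[-120,110,16],[-155,140,20],[-190,170,24],[-225,202,28],[-260,234,32],[-295,266,36],[-330,298,40]]' --dr '[[0,0,0.06],[0,0,0.12],[0,0,0.18],[0,0,0.24],[0,0,0.3],[0,0,0.36],[0,0,0.42],[0,0,0.48],[0,0,0.54],[0,0,0.585]]'

```text
clock: 1.1
position: [428.3, -178.6, 364.5]
ee_rot: [0.102, 0.995, 0.0, -0.0]
contact_force: [1.0, 0.4, -0.2]
gripper_width: -0.2
grasp_force: 0.0
```

```bash
cat >> h.py <<'E'
def show():
    q=np.load("q.npy");st=arm.read_state();M=R.from_quat(st["ee_rot"]);tip=st["position"]+M.apply([0,0,173])
    W=b2w(q,[[-15,108,50],[-43,11,49],[28,11,88]])
    print("t",st["clock"],"tip",tip.round(1),"F",np.round(st["contact_force"],1),"g",st["gripper_width"],"j6",st["joints"][5])
    print("yaw err (tool y vs block y)",np.arctan2(*M.as_matrix()[:2,1][::-1])-q[2]-np.pi/2,"tilt",M.as_matrix()[:2,2].round(4))
    print("to master,rocker,button:",M.inv().apply(W-tip).round(1).tolist())
    c,s=np.cos(q[2]),np.sin(q[2]);d=tip[:2]-q[:2];print("tip in block",c*d[0]+s*d[1],-s*d[0]+c*d[1])
E
python3 -c "from h import *;show()"
```

```text
t 1.1 tip [ 428.3 -178.6  191.5] F [ 1.   0.4 -0.2] g -0.17806788145482957 j6 -1.7325497745572505
yaw err (tool y vs block y) -0.0020175677699594274 tilt [-0.0002  0.0001]
to master,rocker,button: [[-82.8, 332.1, 141.5], [-55.0, 235.0, 142.5], [-126.0, 235.1, 103.5]]
tip in block -98.42391217754391 -223.8996108821612
```

move_arm --fingers '[0,0,0,0,0,0,0,0,0,0]' --travel '[[-9,38,7],[-18,76,14],[-27,114,21],[-36,152,28],[-45,190,35],[-54,228,42],[-63,266,49],[-72,304,56],[-81,332,80],[-81,332,105]]' --dr '[[0,0,0],[0,0,0],[0,0,0],[0,0,0],[0,0,0],[0,0,0],[0,0,0],[0,0,0],[0,0,0],[0,0,0]]'

```text
clock: 2.1
position: [576.1, 131.6, 259.1]
ee_rot: [0.1, 0.995, 0.001, 0.002]
contact_force: [-0.5, 0.4, -0.2]
gripper_width: -0.0
grasp_force: 0.0
```

```bash
python3 - <<'E'
from h import *
import cv2
show()
q=np.load("q.npy")
im=arm.get_image("wrist")[:,:,::-1].copy()
p=proj("wrist",b2w(q,[[0,108,45],[-15,108,50],[-30,11,45],[-43,11,49],[28,11,88],[-57.5,165,42],[57.5,165,42]]));print(p.round().tolist())
for u in p: cv2.drawMarker(im,tuple(int(v) for v in u.round()),(0,0,255),0,9,1)
cv2.imwrite("pics/w1.png",im)
E
```

```text
t 2.1 tip [576.7 131.9  86.1] F [-0.5  0.4 -0.2] g -0.04817284209244237 j6 -2.2692294515555527
yaw err (tool y vs block y) 0.0037708690840774217 tilt [0.0032 0.0013]
to master,rocker,button: [[-0.7, -2.2, 36.1], [27.7, -99.1, 36.8], [-43.4, -99.3, -2.0]]
tip in block -15.800228662414739 110.11675861724255
[[322.0, 252.0], [322.0, 235.0], [179.0, 211.0], [173.0, 194.0], [158.0, 327.0], [409.0, 171.0], [396.0, 318.0]]
```

View pics/w1.png

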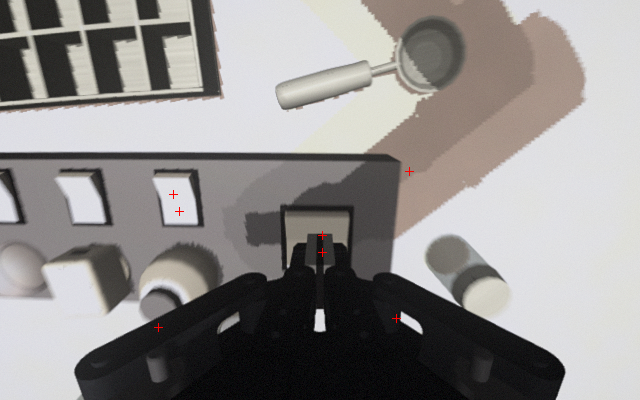

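The wrist picture shows the fingertips over the master at (320,255). Rocker c is at (180,198) and the button at (160,303), both above my markers. The arm may still have been settling, so I check again at rest.

```bash
python3 - <<'E'
from h import *
import cv2
arm.get_image("wrist");show()
q=np.load("q.npy")
P=proj("wrist",b2w(q,[[-30,11,45],[28,11,88],[-57.5,165,42],[-30,-57,45]]));print(P.round(1).tolist())
im=arm.get_image("wrist")[:,:,::-1].copy();show()
print(proj("wrist",b2w(q,[[-30,11,45],[28,11,88],[-57.5,165,42],[-30,-57,45]])).round(1).tolist())
cv2.imwrite("pics/w2.png",cv2.resize(im[140:340,0:420],None,fx=1.9,fy=1.9,interpolation=cv2.INTER_CUBIC))
E
```

```text
t 2.2 tip [571.7 128.   82.5] F [-1.1 -0.7 -0.2] g 0.36040539198252697 j6 -2.2687496455874014
yaw err (tool y vs block y) 0.000289056811462185 tilt [-0.0087 -0.0033]
to master,rocker,button: [[-5.2, 2.8, 32.4], [22.9, -94.2, 34.1], [-47.8, -94.4, -5.4]]
tip in block -19.908767224392967 105.33299305507703
[[182.2, 210.8], [161.9, 325.7], [410.5, 170.5], [87.0, 210.4]]
t 2.25 tip [572.9 127.9  84.7] F [ 0.6 -0.6 -0.1] g 0.09219034145200918 j6 -2.268684268800384
yaw err (tool y vs block y) 0.0004457432186124599 tilt [-0.005  -0.0025]
to master,rocker,button: [[-3.8, 2.7, 34.7], [24.2, -94.3, 36.1], [-46.6, -94.5, -3.2]]
tip in block -18.64643749223688 105.43230305908229
[[183.0, 207.9], [163.4, 321.3], [409.4, 167.7], [88.5, 207.5]]
```

View pics/w2.png

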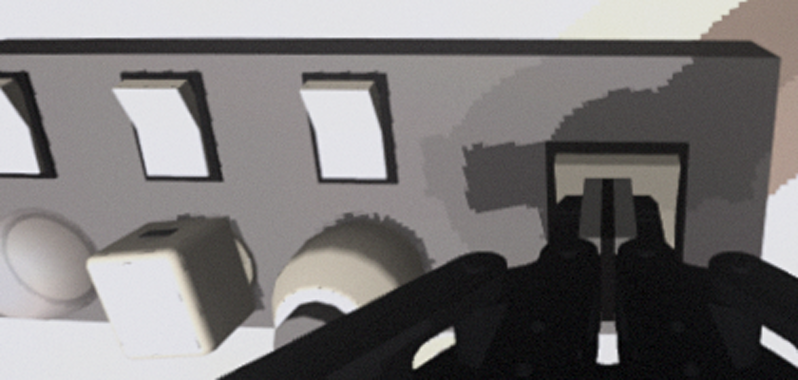

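move_arm --fingers '[0,0,0,0,0,0,0]' --travel '[[0,0,6],[0,0,12],[0,0,18],[0,0,24],[0,0,26],[0,0,26],[0,0,26]]' --dr '[[0,0,0],[0,0,0],[0,0,0],[0,0,0],[0,0,0],[0,0,0],[0,0,0]]'

```text
clock: 2.95
position: [574.5, 128.4, 233.8]
ee_rot: [0.101, 0.995, 0.0, 0.0]
contact_force: [0.7, 0.3, 0.5]
gripper_width: 0.3
grasp_force: 0.0
```

```bash
python3 -c "from h import *;show()"
```

```text
t 2.95 tip [574.6 128.4  60.8] F [0.7 0.3 0.5] g 0.2661134181703572 j6 -2.268761257381089
yaw err (tool y vs block y) 0.00018941208679623678 tilt [0.0003 0.    ]
to master,rocker,button: [[-2.1, 1.7, 10.8], [25.9, -95.2, 11.8], [-45.1, -95.3, -27.2]]
tip in block -17.125412002357148 106.24985607909694
```

move_arm --fingers '[0,0,0,0,0,0,0,0,0,0]' --travel '[[0,1,3],[0,1,6],[0,1,8],[0,1,10],[0,1,12],[0,1,14],[0,1,15],[0,1,16],[0,1,16],[0,1,16]]' --dr '[[0,0,0],[0,0,0],[0,0,0],[0,0,0],[0,0,0],[0,0,0],[0,0,0],[0,0,0],[0,0,0],[0,0,0]]'

```text
clock: 3.95
position: [574.4, 129.3, 218.4]
ee_rot: [0.101, 0.995, -0.0, -0.0]
contact_force: [-4.5, 1.5, 7.2]
gripper_width: 0.3
grasp_force: 3.6
```

```bash
python3 -c "from h import *;show()"
```

```text
t 3.95 tip [574.4 129.3  45.4] F [-4.5  1.5  7.2] g 0.2804145100357518 j6 -2.270140133423685
yaw err (tool y vs block y) 0.0002923711433191478 tilt [-0.0004 -0.0002]
to master,rocker,button: [[-2.5, 0.9, -4.6], [25.5, -96.1, -3.5], [-45.5, -96.1, -42.5]]
tip in block -17.52028487910598 107.11135138786729
```

move_arm --fingers '[0,0,0,0]' --travel '[[0,0,0.5],[0,0,1],[0,0,1.5],[0,0,1.5]]' --dr '[[0,0,0],[0,0,0],[0,0,0],[0,0,0]]'

```text
clock: 4.35
position: [574.4, 129.4, 218.3]
ee_rot: [0.101, 0.995, -0.0, 0.0]
contact_force: [-7.4, 0.4, 14.3]
gripper_width: 0.2
grasp_force: 7.2
```

```bash
python3 -c "from h import *;show()"
```

```text
t 4.35 tip [574.4 129.3  45.3] F [-7.4  0.4 14.3] g 0.17353332960025397 j6 -2.270160733174646
yaw err (tool y vs block y) 0.0008846356304927916 tilt [ 0.     -0.0004]
to master,rocker,button: [[-2.5, 0.8, -4.7], [25.6, -96.1, -3.6], [-45.4, -96.2, -42.6]]
tip in block -17.48284040235851 107.15559626320116
```

move_arm --fingers '[0,0,0,0,0,0,0,0,0,0]' --travel '[[0,0,-10],[0,0,-25],[6,-18,-28],[12,-38,-28],[18,-58,-28],[24,-78,-28],[27,-90,-28],[27,-96,-26],[27,-96,-26],[27,-96,-26]]' --dr '[[0,0,0],[0,0,0],[0,0,0],[0,0,0],[0,0,0],[0,0,0],[0,0,0],[0,0,0],[0,0,0],[0,0,0]]'

```text
clock: 5.35
position: [529.3, 40.9, 242.2]
ee_rot: [0.101, 0.995, 0.0, 0.0]
contact_force: [0.5, 0.9, 0.7]
gripper_width: -0.2
grasp_force: 0.0
```

```bash
python3 - <<'E'
from h import *
import cv2
im=arm.get_image("wrist")[:,:,::-1].copy();show()
cv2.imwrite("pics/w3.png",cv2.resize(im[100:360,100:600],None,fx=1.6,fy=1.6))
E
```

```text
t 5.4 tip [529.4  41.2  69.2] F [-0.3 -0.4 -0.1] g 0.44949628743865017 j6 -2.157067997139563
yaw err (tool y vs block y) 0.0005521862054052029 tilt [0.0006 0.0001]
to master,rocker,button: [[-28.8, 96.2, 19.2], [-0.7, -0.8, 20.2], [-71.8, -0.8, -18.8]]
tip in block -43.74166705823046 11.776624779841015
```

View pics/w3.png

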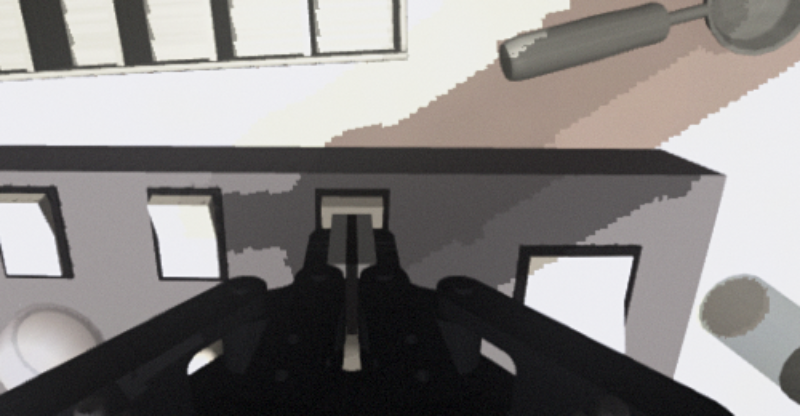

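The master's front half, crop (580,280), now lies level, and the tips are centred over rocker c at crop (350,215). I press it next.

move_arm --fingers '[0,0,0,0,0,0,0,0,0,0]' --travel '[[0,-1,5],[0,-1,10],[0,-1,13],[0,-1,15],[0,-1,17],[0,-1,19],[0,-1,21],[0,-1,23],[0,-1,25],[0,-1,25]]' --dr '[[0,0,0],[0,0,0],[0,0,0],[0,0,0],[0,0,0],[0,0,0],[0,0,0],[0,0,0],[0,0,0],[0,0,0]]'

```text
clock: 6.4
position: [528.4, 39.8, 218.4]
ee_rot: [0.101, 0.995, -0.0, -0.0]
contact_force: [-5.2, 1.2, 10.9]
gripper_width: 0.2
grasp_force: 5.7
```

```bash
python3 -c "from h import *;show()"
```

```text
t 6.4 tip [528.3  39.8  45.4] F [-5.2  1.2 10.9] g 0.2231680636587693 j6 -2.155293756777436
yaw err (tool y vs block y) 0.0006935612907976729 tilt [-0.0006 -0.0004]
to master,rocker,button: [[-29.7, 97.9, -4.7], [-1.6, 0.9, -3.6], [-72.6, 0.8, -42.7]]
tip in block -44.58873000467308 10.12609938888276
```

move_arm --fingers '[0,0,0,0,0,0,0,0,0,0]' --travel '[[0,0,1],[0,0,1],[0,0,-15],[0,0,-40],[0,0,-62],[-20,0,-65],[-40,1,-65],[-60,1,-65],[-72,1,-60],[-72,1,-57]]' --dr '[[0,0,0],[0,0,0],[0,0,0],[0,0,0],[0,0,0],[0,0,0],[0,0,0],[0,0,0],[0,0,0],[0,0,0]]'

```text
clock: 7.4
position: [600.3, 25.9, 273.0]
ee_rot: [0.102, 0.995, -0.0, -0.0]
contact_force: [-0.7, 1.0, -1.0]
gripper_width: 0.1
grasp_force: 0.0
```

move_arm --fingers '[0,0,0]' --travel '[[0,0,0],[0,0,0],[0,0,0]]' --dr '[[0,0,0],[0,0,0],[0,0,0]]'

```text
clock: 7.7
position: [598.8, 26.4, 274.3]
ee_rot: [0.101, 0.995, -0.0, -0.0]
contact_force: [-0.5, -0.6, -0.8]
gripper_width: -0.1
grasp_force: 0.0
```

```bash
python3 - <<'E'
from h import *
import cv2
im=arm.get_image("wrist")[:,:,::-1].copy();show()
t=arm.get_image("top")[:,:,::-1][165:260,240:405]
a=cv2.resize(im[100:360,100:600],(800,400)); b=cv2.resize(t,(340,196),interpolation=cv2.INTER_CUBIC)
o=np.zeros((600,800,3),np.uint8);o[:400]=a;o[402:598,:340]=b
cv2.imwrite("pics/w4.png",o)
E
```

```text
t 7.75 tip [598.9  26.4 101.5] F [ 0.5 -0.1  1.3] g 0.20544024850193154 j6 -2.0874625342488162
yaw err (tool y vs block y) 0.0005207345630493521 tilt [0.0002 0.0001]
to master,rocker,button: [[42.2, 96.7, 51.5], [70.3, -0.3, 52.5], [-0.7, -0.3, 13.5]]
tip in block 27.28811552548514 11.322486818979108
```

View pics/w4.png

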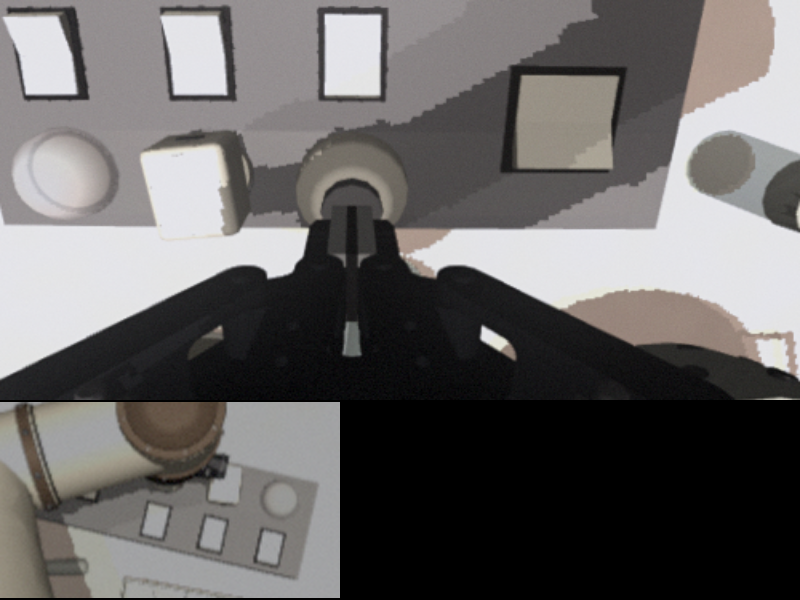

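Rocker c (350,55) is level and on, the master (565,120) is on, and rockers a and b are still tilted. The tips are centred over the grey button (350,195). I press it slowly.

move_arm --fingers '[0,0,0,0,0,0,0,0,0,0]' --travel '[[0,0,4],[0,0,8],[0,0,11],[0,0,13],[0,0,15],[0,0,16],[0,0,17],[0,0,18],[0,0,18.5],[0,0,18.5]]' --dr '[[0,0,0],[0,0,0],[0,0,0],[0,0,0],[0,0,0],[0,0,0],[0,0,0],[0,0,0],[0,0,0],[0,0,0]]'

```text
clock: 8.8
position: [599.3, 26.2, 256.6]
ee_rot: [0.101, 0.995, -0.0, 0.0]
contact_force: [-2.1, 0.2, 6.3]
gripper_width: -0.1
grasp_force: 3.0
```

```bash
python3 -c "from h import *;show()"
```

```text
t 8.8 tip [599.4  26.2  83.6] F [-2.1  0.2  6.3] g -0.0562832564881981 j6 -2.087379999984329
yaw err (tool y vs block y) 0.0004309270174298607 tilt [ 0.0004 -0.0002]
to master,rocker,button: [[42.8, 96.8, 33.5], [70.8, -0.2, 34.5], [-0.2, -0.2, -4.4]]
tip in block 27.833371375021134 11.20373271687333
```

move_arm --fingers '[0,0,0,0,0]' --travel '[[0,0,0.5],[0,0,1],[0,0,1.5],[0,0,1.5],[0,0,1.5]]' --dr '[[0,0,0],[0,0,0],[0,0,0],[0,0,0],[0,0,0]]'

```text
clock: 9.3
position: [599.4, 26.2, 256.4]
ee_rot: [0.101, 0.995, -0.0, 0.001]
contact_force: [-4.1, -0.3, 10.7]
gripper_width: -0.0
grasp_force: 5.9
```

```bash
python3 -c "from h import *;show()"
```

```text
t 9.3 tip [599.6  26.1  83.4] F [-4.1 -0.3 10.7] g -0.01361985521039748 j6 -2.0873495612436623
yaw err (tool y vs block y) 0.0009043257236234226 tilt [ 0.0013 -0.0004]
to master,rocker,button: [[43.0, 96.8, 33.3], [71.1, -0.1, 34.3], [0.1, -0.2, -4.6]]
tip in block 28.06210844409746 11.210831099568653
```

Force rises with almost no further travel (tip at 83.4 mm), so the button is on its stop. I lift clear and look.

move_arm --fingers '[0,0,0,0,0,0,0,0,0,0]' --travel '[[0,0,-3],[0,0,-8],[0,0,-20],[0,0,-40],[0,0,-60],[15,0,-80],[30,0,-100],[45,0,-110],[50,0,-110],[50,0,-110]]' --dr '[[0,0,0],[0,0,0],[0,0,0],[0,0,0],[0,0,0],[0,0,0],[0,0,0],[0,0,0],[0,0,0],[0,0,0]]'

```text
clock: 10.3
position: [550.0, 36.4, 364.4]
ee_rot: [0.101, 0.995, 0.0, 0.0]
contact_force: [1.1, 0.1, -0.5]
gripper_width: -0.2
grasp_force: 0.0
```

```bash
python3 - <<'E'
from h import *
import cv2
im=arm.get_image("wrist")[:,:,::-1].copy();show()
s=arm.get_image("scene")[:,:,::-1][165:280,230:395]
o=np.zeros((600,800,3),np.uint8);o[:300]=cv2.resize(im,(480,300)).repeat(1,0) if 0 else np.pad(cv2.resize(im,(480,300)),((0,0),(0,320),(0,0)));o[302:600,:428]=cv2.resize(s,(428,298),interpolation=cv2.INTER_CUBIC)
cv2.imwrite("pics/w5.png",o)
E
```

```text
t 10.35 tip [550.3  36.4 190.9] F [0.4 0.  1. ] g 0.3393950470332273 j6 -2.1335823748941376
yaw err (tool y vs block y) 0.0003352252491615193 tilt [-0.0002  0.    ]
to master,rocker,button: [[-7.4, 96.8, 140.9], [20.7, -0.2, 141.9], [-50.3, -0.3, 102.9]]
tip in block -22.31091708460722 11.24974003171678
```

View pics/w5.png

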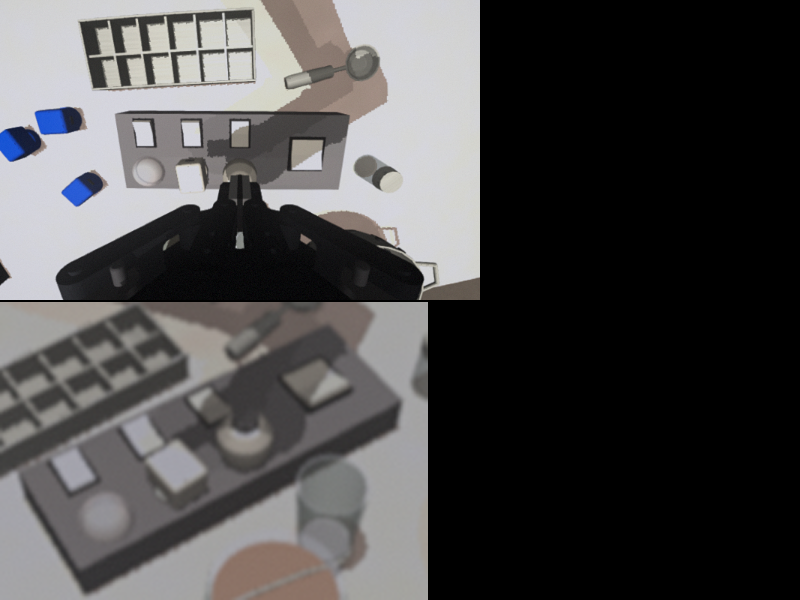

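The master (305,155) and rocker c (240,133) are on, and a and b are off. All plug-ins are seated, the other things stand where they were, and the gripper is clear, so I hand in.

```bash
python3 -c "from bench import arm;print(arm.job_done())"
```

```text
the job is handed in; nothing more can be done
None
```

I pressed the master rocker, then rocker c (the repeller's outlet), then the repeller's button, and handed the job in at about 10 s; no verdict came back. The last pictures showed both rockers on, a and b off, and the plug-ins seated, but I couldn't see the button coming back out directly.

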